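Set the topping jar's dial lid to its largest opening and tip the truffles out

TASK

On the topping dispenser, first turn the dial lid, while the jar stands upright, so that its largest opening lies over the pouring lip. Then tip the jar forward by its side handle, rocking it if one lingers, until both chocolate truffles have rolled out into the catch tray; the dial stays at the largest opening, and the jar may be left tipped. Let go of everything at the end.

Things in the scene. Friction and masses are not known exactly. Their poses are not given: they have to be found in the camera images.
- dial_grip (a point): Centre of the black grip bar (36 long x 12 thick x 32 mm high) on top of the jar's 104 mm dark steel dial plate (white lid under it), on the dial's axis, 213 mm above the table; free within 50 mm around. Frame turns with the dial: z its axis (up), x along the bar's 36 mm towards the middle of the dial's largest opening (a 90 degree wedge; the others span 22 and 8 degrees), y across its 12 mm.
- dial (a joint): Dial angle, rad, growing anticlockwise seen from above: 0 = largest opening squarely over the lid's 90 degree window, at the white pouring lip on the jar's rim (side away from the robot); -1.57 smallest, +1.57 middle opening. Starts at -1.40 to -1.05; stops at +-1.65, no clicks; turns with 0.05 N m and stays where left. The truffles pass only near 0.
- handle (a point): Middle of the jar's handle: a round level bar, 12 mm thick, 75 long, left of the jar seen from the robot; its arm is at the inner end, 40 mm away. Jar's frame: x tipping direction (level while upright), y along the bar, pointing left, z up the jar. The tilting axis is parallel to y through (64,-125,-64) mm in this frame. Grip it from above: the bar turns in the fingers as it arcs over the top.
- jar (a joint): Tilt of the clear jar (104 mm across, 130 high) on its stand, rad: 0 upright (stop), growing as it tips forward, away from the robot, to the stop at 2.0 (lid facing forward and 25 degrees down). Tilting axis 130 mm above the table, 90 mm from the bar. Stiff: 0.4 N m (about 5 N at the bar); stays where left. Near 2.0 the truffles roll out through the opened window.
- tray (a point): Centre of the inner floor, 10 mm above the table, of the open steel catch tray fixed to the stand in front of the jar. Inner size 212 mm along x (the tipping direction) by 172 mm along y; walls rise 36 mm above the floor; z up.
- truffle1: Brown chocolate truffle ball, 22 mm across, about 10 g; loose on the jar's floor at the start. Origin at its centre.
- truffle2: The second such truffle ball, alike in every way. Origin at its centre.

How it is judged:
By the outcome, as a careful person would: the job done as asked, in the order asked, and still so for the second after the job is handed in, with the robot touching nothing.
It also fails if it takes over 46 s, if anything falls off the work surface, if the arm or the gripper's body presses on something with over 40 N, if the wrist force passes 120 N, or if a joint passes its speed limit or range.

ROBOT

A 7-joint arm with a two-finger parallel gripper is mounted at the origin on the work surface. World frame = base frame: x ahead of the robot, y to its left, z up, the work surface at z = 0. Lengths are in m, angles in rad, forces in N, time in s.
With the tool pointing down it reaches from about 0.35 to 0.9 m from the base axis. Payload 19.9 kg.
Tool frame: the origin (TCP) lies between the finger pads; the fingertips stand 8 mm ahead of it and the grasp point (between the pads) lies 11 mm behind it (r.nose_length is the distance from the TCP to the fingertips, in m); z points along the fingers, y is the direction in which the jaws open and shut (so a half turn about z gives the same grasp; the last joint's range is limited). The gripper opens to 85 mm and grips with 20 to 120 N. Pads are 22 mm wide; open, the fingers measure 114 mm over their backs; the gripper's body (76 mm by 85 mm) begins 54 mm behind the grasp point. The pads swing forward as they close: fully open they stand 13 mm farther back than shut.
Start: joints at [1.238, 0.417, -0.01, 1.614, 0.005, 1.111, -0.053], TCP at [0.179, -0.599, 0.239] pointing down, gripper open.
Joint ranges: [-2.81, 2.81], [-0.39, 2.02], [-1.27, 1.25], [0.06, 2.57], [-1.19, 4.33], [0.19, 2], [-2.82, 2.82]. Speed limits (rad/s): [1.89, 1.89, 2.39, 2.39, 3.01, 3.01, 3.01].

INTERFACE

Orientations are given as a unit quaternion [w, x, y, z].
In Python, from cell import r gives the robot as it stands. The module is installed in compiled form; this text tells all that it offers.
- The arm moves only by the tool step_arm, never from a script. Its argument "series" is one flat list of numbers, 5 for each row, row after row: the closure in counts, from 0 (fully open) to 255 (shut), then the shift along the world's x, y, z in cm, then the turn about the world's z in rad. In form: [claw, dx, dy, dz, roll, claw, dx, dy, dz, roll, ...]. A call has 1 to 5 rows; each row is the pose to reach, as a shift and turn from the pose measured when the call began; what a row does not reach only later rows make up. A row lasts 1/10 s, in which the tool goes at most 50 mm and 8.59 degrees, less where a joint would pass 70% of its speed; a pose out of reach is approached as far as the arm can. A call with a gripper value outside its range is refused whole. The fingers move at their own pace and stop on an object; "grip_force" is the grip in N (left out, the last holds). Time passes only in rows, so rows that repeat a pose let the fingers close. It gives the time, the measured TCP pose, the force and the opening at its end, in the units of the state.
- r.get_state(): the state, without advancing time (a new reading comes with each control period).
- r.capture(name): name is "scene" or "top"; returns a dict with "color" (420x560x3 uint8, blue, green, red), "mtx" (3x3 intrinsics, pixels), "dist_coeffs" ([k1, k2, p1, p2, k3] as OpenCV has them; the pictures are not rectified), "R" (3x3) and "t" (3): a world point X has camera coordinates R X + t. Camera axes: x right, y down, z forward; pixel columns grow to the right and rows downward; lengths in m; the calibration is good to about 2 mm. A picture is of the moment at which its call begins. There is no depth.
- r.sign_off(): hands the job in, once; it reports no verdict.
The state is a dict: "t": time; "joint_pos": joint angles; "joint_velocities": joint speeds; "effort": joint torques, N m; "eef_pos": TCP position; "tool_rot": TCP orientation; "contact_force": force on the tool from outside, world axes, zero at the start; "wrist_torque": the same for the moment, N m; "gripper_width": opening from 0.0 (shut) to 1.0 (fully open).
Only numpy, scipy, OpenCV 4.12 (cv2) and the standard library are available. Lean on these libraries where they do the work, as an engineer would, in place of code of your own. Each camera call takes 0.05 s, during which the arm holds its last target.

## Working session

There is one attempt and no reset: what is moved stays moved. The work goes in short steps, Python scripts to look and compute and a tool call to move; the robot and the scene stay as the last step left them, time stands still between calls to the robot, and variables do not carry over. Pictures are saved under pics/ and viewed, and the job is handed in when it is done.

Besides the shell and the picture viewer there is one more tool, called after ">>>" by a JSON object that holds its "method" and its "body", one argument or row to a line. step_arm: Moves the arm, as the interface text tells. Its arguments: {"type":"object","properties":{"series":{"type":"array","items":{"type":"number"}},"grip_force":{"type":"number"}},"required":["series"]}

```bash
mkdir -p pics; python3 - <<'E'
from cell import r
import cv2
for n in("scene","top"):
    c=r.capture(n); cv2.imwrite(f"pics/{n}0.png",c["color"]); print(n,c["mtx"],c["dist_coeffs"],c["R"],c["t"])
print(r.get_state(), r.nose_length)
E
```

```text
scene [[495.95306448   0.         275.44857925]
 [  0.         495.95306448 206.51934436]
 [  0.           0.           1.        ]] [-0.04776218  0.          0.          0.          0.        ] [[ 0.36336787  0.93164226 -0.00254642]
 [ 0.6006354  -0.23635309 -0.76378946]
 [-0.71218039  0.27600708 -0.64546044]] [-0.20041523 -0.25037804  1.22681589]
top [[443.69588323   0.         281.70419277]
 [  0.         443.69588323 209.62835978]
 [  0.           0.           1.        ]] [-0.07847032  0.          0.          0.          0.        ] [[ 0.02531119 -0.99961173  0.01165002]
 [-0.99401127 -0.02640522 -0.10603938]
 [ 0.10630583 -0.00889627 -0.99429368]] [-0.02764771  0.59169487  0.7618671 ]
{'t': 0.1, 'joint_pos': array([ 1.23850224,  0.4178955 , -0.01031005,  1.61409945,  0.00470056,
        1.11069196, -0.05298165]), 'joint_velocities': array([-4.73090059e-04, -4.30131013e-04,  6.53130963e-04, -6.66246269e-04,
        2.62657392e-04, -7.25705582e-05, -1.14647886e-03]), 'effort': array([ 1.75817491e-03, -8.65820575e+01,  6.80690166e-01, -4.35640883e+01,
        1.91739405e-02,  4.80813207e-03,  8.29880241e-05]), 'eef_pos': array([ 0.17910746, -0.59847918,  0.23874062]), 'tool_rot': array([-5.22105164e-04,  9.89445927e-01,  1.44901591e-01, -1.17888370e-04]), 'contact_force': array([ 0.07332383, -0.58662855, -0.86134142]), 'wrist_torque': array([ 0.00696531, -0.00766802, -0.00839286]), 'gripper_width': 1.0000457663659845} 0.008
```

View pics/scene0.png

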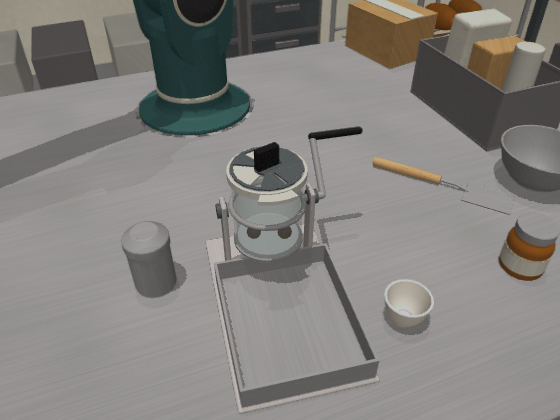

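View pics/top0.png

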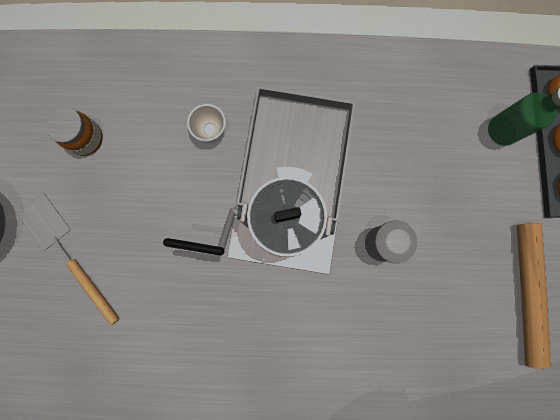

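```bash
python3 - <<'E'
import cv2
a=cv2.imread("pics/top0.png")[160:280,150:350]; cv2.imwrite("pics/top0c.png",cv2.resize(a,None,fx=4,fy=4,interpolation=cv2.INTER_CUBIC))
a=cv2.imread("pics/scene0.png")[110:270,200:380]; cv2.imwrite("pics/scene0c.png",cv2.resize(a,None,fx=3.5,fy=3.5,interpolation=cv2.INTER_CUBIC))
E
```

```text
(no output)
```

View pics/top0c.png

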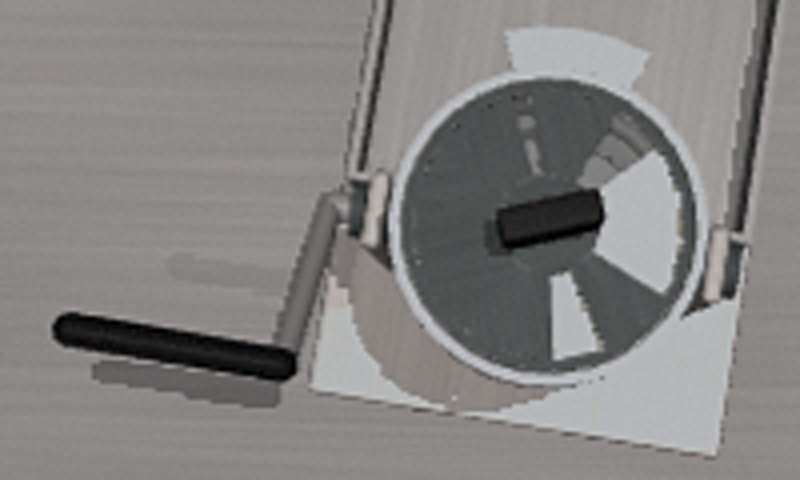

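View pics/scene0c.png

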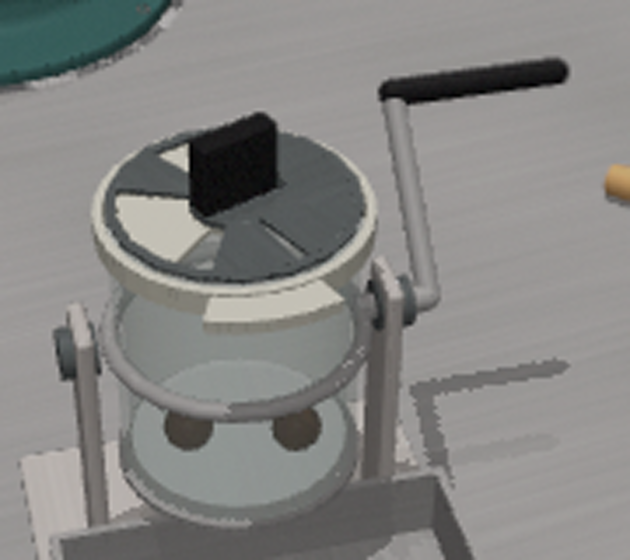

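```bash
cat > h.py <<'E'
import numpy as np, cv2
from cell import r
def cams():
    return {n:r.capture(n) for n in("scene","top")}
def ray(c,px,z):
    u=cv2.undistortPoints(np.array([[px]],float),c["mtx"],np.array(c["dist_coeffs"]))[0,0]
    R=np.array(c["R"]);t=np.array(c["t"]).ravel()
    C=-R.T@t; d=R.T@np.array([u[0],u[1],1]); return C+d*(z-C[2])/d[2]
def proj(c,X):
    return cv2.projectPoints(np.array([X],float),cv2.Rodrigues(np.array(c["R"]))[0],np.array(c["t"]),c["mtx"],np.array(c["dist_coeffs"]))[0].ravel()
E
python3 - <<'E'
from h import *
np.set_printoptions(precision=4,suppress=True)
c=cams();T=c["top"];S=c["scene"]
t=lambda x,y:(x/4+150,y/4+160)
s=lambda x,y:(x/3.5+200,y/3.5+110)
print("top handle",ray(T,t(58,327),.194),ray(T,t(292,363),.194))
print("scene handle",ray(S,s(563,70),.194),ray(S,s(388,92),.194))
print("disc centre top z.197",ray(T,t(549,230),.193))
print("scene disc",ray(S,s(236,213),.193))
# bar top face corners scene
for p in[(190,142),(205,160),(277,125),(262,112)]: print("bar top S",ray(S,s(*p),.229))
for p in[(497,214),(598,187),(603,203),(503,235)]: print("bar top T",ray(T,t(*p),.229))
# base plate corners (z~.004?)
for p in[(312,388),(716,456)]: print("base T",ray(T,t(*p),.004))
for p in [(260,90),(352,103)]: print("tray far corner T",ray(T,p,.046))
E
```

```text
top handle [0.5248 0.1536 0.194 ] [0.5145 0.0703 0.194 ]
scene handle [0.5257 0.1532 0.194 ] [0.5139 0.0732 0.194 ]
disc centre top z.197 [ 0.5639 -0.019   0.193 ]
scene disc [ 0.5721 -0.0194  0.193 ]
bar top S [ 0.5689 -0.0366  0.229 ]
bar top S [ 0.5825 -0.0354  0.229 ]
bar top S [ 0.5702 -0.0013  0.229 ]
bar top S [ 0.5594 -0.0033  0.229 ]
bar top T [ 0.5656 -0.0007  0.229 ]
bar top T [ 0.5756 -0.0343  0.229 ]
bar top T [ 0.5703 -0.0361  0.229 ]
bar top T [ 0.5586 -0.0029  0.229 ]
base T [0.5053 0.0836 0.004 ]
base T [ 0.4791 -0.102   0.004 ]
tray far corner T [0.8083 0.0328 0.046 ]
tray far corner T [ 0.7889 -0.135   0.046 ]
```

>>> {"method": "step_arm", "body": {
  "series": [0, 2.7, 4.0, 2, 0.12, 50, 5.4, 8.0, 4, 0.24, 110, 8.1, 12.0, 5, 0.36, 110, 10.8, 16.0, 5, 0.48, 110, 13.5, 20.0, 5, 0.6],
  "grip_force": 40
}}

```text
t: 0.7
eef_pos: [0.3148, -0.397, 0.2894]
tool_rot: [0.0, 0.901, 0.433, -0.0]
contact_force: [2.1, -1.2, -0.9]
gripper_width: 0.569
```

>>> {"method": "step_arm", "body": {
  "series": [110, 2.7, 4.0, 0, 0.14, 110, 5.4, 8.0, 0, 0.28, 110, 8.1, 12.0, 0, 0.42, 110, 10.8, 16.0, 0, 0.56, 110, 13.5, 20.0, 0, 0.7]
}}

```text
t: 1.2
eef_pos: [0.4505, -0.1952, 0.2896]
tool_rot: [0.001, 0.696, 0.718, -0.0]
contact_force: [-0.3, -1.0, -0.0]
gripper_width: 0.568
```

>>> {"method": "step_arm", "body": {
  "series": [110, 2.7, 4.0, 0, 0.1, 110, 5.4, 8.0, 0, 0.2, 110, 8.1, 12.0, -1, 0.28, 110, 10.8, 16.2, -2, 0.28, 110, 11.7, 17.6, -3, 0.28]
}}

```text
t: 1.7
eef_pos: [0.5689, -0.0145, 0.2591]
tool_rot: [0.0, 0.587, 0.809, 0.001]
contact_force: [-0.8, -0.2, 0.0]
gripper_width: 0.567
```

>>> {"method": "step_arm", "body": {
  "series": [110, -0.1, -0.4, -2.5, 0, 110, -0.1, -0.4, -2.5, 0]
}}

```text
t: 1.9
eef_pos: [0.5667, -0.018, 0.2314]
tool_rot: [-0.002, 0.587, 0.81, -0.0]
contact_force: [0.3, -1.1, 0.4]
gripper_width: 0.567
```

```bash
cat > snap.py <<'E'
import sys
from h import *
n,k,x0,x1,y0,y1,f=sys.argv[1],sys.argv[2],*map(float,sys.argv[3:])
c=r.capture(n)["color"][int(y0):int(y1),int(x0):int(x1)]
cv2.imwrite(f"pics/{k}.png",cv2.resize(c,None,fx=f,fy=f,interpolation=cv2.INTER_CUBIC))
s=r.get_state();print(s["t"],s["eef_pos"],s["contact_force"],s["joint_pos"],s["gripper_width"])
E
python3 snap.py scene s1 200 380 60 260 3
```

```text
1.95 [ 0.56721244 -0.01861697  0.23320131] [ 0.23704897 -0.12357644  1.5689338 ] [ 0.46265986  0.38100198 -0.60820862  1.74921168  0.24054438  1.08824508
  0.09022808] 0.5739068573674319
```

View pics/s1.png

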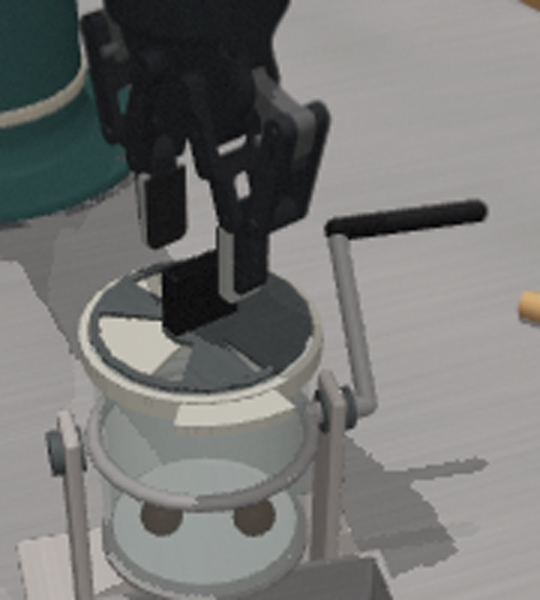

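The open pads (at 160,205 and 245,265 in the crop) stand on either side of the grip bar (200,290); aligned. Descend and close.

>>> {"method": "step_arm", "body": {
  "series": [110, 0, -0.0, -1.5, 0, 110, 0, 0, -2.4, 0, 200, 0, 0, -2.4, 0, 255, 0, 0, -2.4, 0, 255, 0, 0, -2.4, 0]
}}

```text
t: 2.45
eef_pos: [0.5673, -0.0189, 0.2098]
tool_rot: [-0.001, 0.588, 0.809, 0.0]
contact_force: [-2.1, -1.2, 1.1]
gripper_width: 0.131
```

>>> {"method": "step_arm", "body": {
  "series": [255, 0, 0, 0, 0, 255, 0, 0, 0, 0]
}}

```text
t: 2.65
eef_pos: [0.5672, -0.0189, 0.2099]
tool_rot: [-0.001, 0.588, 0.809, -0.0]
contact_force: [-0.1, 0.4, -3.1]
gripper_width: 0.135
```

>>> {"method": "step_arm", "body": {
  "series": [255, 0, 0, 0, 0.12, 255, 0, 0, 0, 0.24, 255, 0, 0, 0, 0.36, 255, 0, 0, 0, 0.48, 255, 0, 0, 0, 0.6]
}}

```text
t: 3.15
eef_pos: [0.5672, -0.0188, 0.2099]
tool_rot: [-0.001, 0.32, 0.947, -0.0]
contact_force: [1.3, 0.3, -5.2]
gripper_width: 0.134
```

>>> {"method": "step_arm", "body": {
  "series": [255, 0, 0, 0, 0.12, 255, 0, 0, 0, 0.24, 255, 0, 0, 0, 0.36, 255, 0, 0, 0, 0.48, 255, 0, 0, 0, 0.52]
}}

```text
t: 3.65
eef_pos: [0.5672, -0.0188, 0.2098]
tool_rot: [-0.001, 0.063, 0.998, -0.0]
contact_force: [0.4, -0.1, -4.2]
gripper_width: 0.133
```

```bash
python3 snap.py scene s2 200 380 60 260 3
```

```text
3.7 [ 0.56718146 -0.01883093  0.20985867] [ 0.08817554  0.14297638 -3.11980309] [ 0.62404625  0.46911181 -0.83603637  1.76777759  0.38998817  1.08101239
  1.09771462] 0.12877294690302138
```

View pics/s2.png

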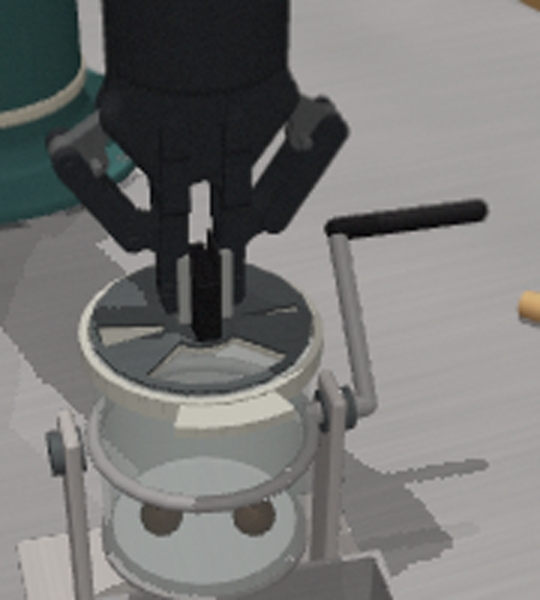

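Dial opening (crop 225,360) now faces the white lip (235,412). Release and rise.

>>> {"method": "step_arm", "body": {
  "series": [110, 0, 0, 0, 0, 110, 0, 0, 0, 0, 110, 0, 0, 1.5, 0, 110, 0, 0, 5, 0, 110, 0, 0, 7, -0.1]
}}

```text
t: 4.2
eef_pos: [0.5678, -0.0183, 0.2831]
tool_rot: [0.0, 0.113, 0.994, 0.0]
contact_force: [0.2, -0.4, 0.1]
gripper_width: 0.571
```

>>> {"method": "step_arm", "body": {
  "series": [110, -1.5, 3.5, 0, -0.14, 110, -3, 7, 0, -0.28, 110, -4.7, 11, 0, -0.42, 110, -4.7, 13.2, 0, -0.56, 110, -4.7, 13.2, 0, -0.7]
}}

```text
t: 4.7
eef_pos: [0.5201, 0.1175, 0.2849]
tool_rot: [0.001, 0.448, 0.894, 0.001]
contact_force: [0.2, -0.2, -0.3]
gripper_width: 0.57
```

```bash
python3 snap.py top t3 150 350 120 280 4
```

```text
4.75 [0.52053289 0.11576597 0.28467554] [ 0.28023313 -1.02580246  0.40936874] [ 0.37864009  0.29052787 -0.78548158  1.76948595  0.22270693  1.17051938
  0.15839459] 0.5672616683581867
```

View pics/t3.png

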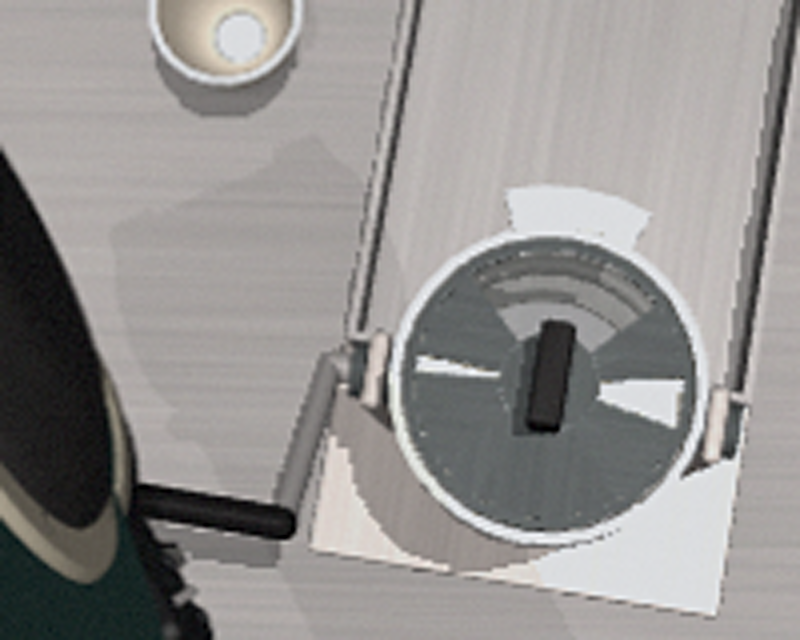

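The largest opening is clear (see-through) and centred on the lip; the crop shows no white lid sliver. Now down to the handle.

>>> {"method": "step_arm", "body": {
  "series": [110, -0.1, -0.2, -1, -0.14, 110, -0.1, -0.2, -2, -0.28, 110, -0.1, -0.2, -3, -0.42, 110, -0.1, -0.2, -4, -0.56, 110, -0.1, -0.2, -5, -0.7]
}}

```text
t: 5.25
eef_pos: [0.5199, 0.1135, 0.2353]
tool_rot: [0.002, 0.732, 0.681, 0.001]
contact_force: [0.0, 0.1, 0.4]
gripper_width: 0.57
```

>>> {"method": "step_arm", "body": {
  "series": [110, 0, 0, -0.7, -0.08, 110, 0, 0, -0.7, -0.08]
}}

```text
t: 5.45
eef_pos: [0.5198, 0.1132, 0.2285]
tool_rot: [0.001, 0.759, 0.651, 0.0]
contact_force: [0.1, 0.3, -0.4]
gripper_width: 0.569
```

```bash
python3 snap.py scene s4 230 430 20 220 3
```

```text
5.5 [0.51999921 0.11340815 0.22891246] [-0.84087634 -0.21981858  1.30517461] [ 0.25069526  0.31926428 -0.63001898  1.84089058  0.21809565  1.04789711
 -0.61347816] 0.5689947563979337
```

View pics/s4.png

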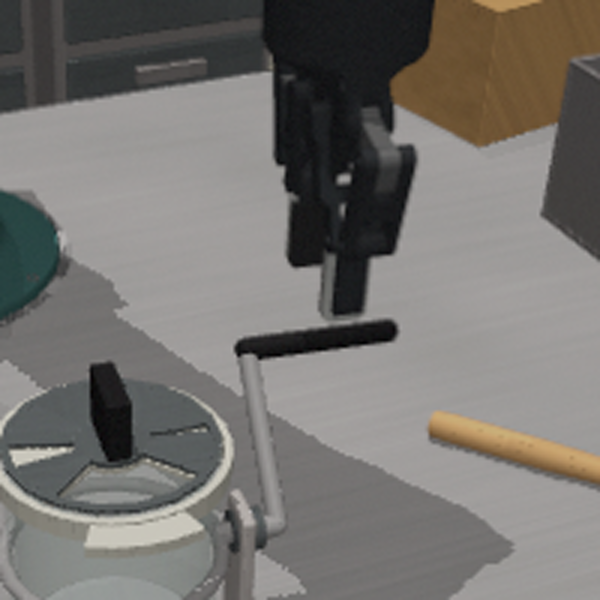

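Pads straddle the handle bar (crop 240–395, 335) at its middle. Descend and grip.

>>> {"method": "step_arm", "body": {
  "series": [110, 0, 0, -2.5, 0, 110, 0, 0, -4.6, 0, 160, 0, 0, -4.6, 0, 255, 0, 0, -4.6, 0, 255, 0, 0, -4.6, 0],
  "grip_force": 50
}}

```text
t: 6.0
eef_pos: [0.5206, 0.1136, 0.1844]
tool_rot: [0.002, 0.757, 0.653, 0.001]
contact_force: [-1.7, -0.2, 3.8]
gripper_width: 0.119
```

>>> {"method": "step_arm", "body": {
  "series": [255, 0, 0, 0, 0, 255, 0, 0, 0, 0, 255, 0, 0, 0, 0]
}}

```text
t: 6.3
eef_pos: [0.5211, 0.1135, 0.185]
tool_rot: [0.002, 0.757, 0.653, 0.002]
contact_force: [2.3, -0.7, -0.1]
gripper_width: 0.122
```

```bash
python3 - <<'E'
from h import *
s=r.get_state();print(s["eef_pos"],s["contact_force"],s["gripper_width"])
psi=-.135;p0=np.array([-64,64]);
for k in range(0,21):
    a=k*.1; X=64*1-64+0
    x=p0[0]*np.cos(a)+p0[1]*np.sin(a); z=-p0[0]*np.sin(a)+p0[1]*np.cos(a)
    d=x+64; print(round(a,2),np.round([d*np.cos(psi)/10,d*np.sin(psi)/10,(z-64)/10],2))
E
```

```text
[0.5210634  0.11351873 0.18497442] [ 2.34313412 -0.69342211 -0.05213882] 0.12153064553635516
0.0 [ 0. -0.  0.]
0.1 [ 0.66 -0.09  0.61]
0.2 [ 1.39 -0.19  1.14]
0.3 [ 2.16 -0.29  1.61]
0.4 [ 2.97 -0.4   1.99]
0.5 [ 3.82 -0.52  2.28]
0.6 [ 4.69 -0.64  2.5 ]
0.7 [ 5.58 -0.76  2.62]
0.8 [ 6.47 -0.88  2.65]
0.9 [ 7.37 -1.    2.59]
1.0 [ 8.25 -1.12  2.44]
1.1 [ 9.12 -1.24  2.21]
1.2 [ 9.95 -1.35  1.88]
1.3 [10.76 -1.46  1.48]
1.4 [11.51 -1.56  0.99]
1.5 [12.22 -1.66  0.44]
1.6 [12.87 -1.75 -0.19]
1.7 [13.45 -1.83 -0.88]
1.8 [13.96 -1.9  -1.62]
1.9 [14.39 -1.95 -2.41]
2.0 [14.75 -2.   -3.24]
```

>>> {"method": "step_arm", "body": {
  "series": [255, 0.66, -0.09, 0.61, 0, 255, 1.39, -0.19, 1.14, 0, 255, 2.16, -0.29, 1.61, 0, 255, 2.97, -0.4, 1.99, 0, 255, 3.82, -0.52, 2.28, 0]
}}

```text
t: 6.8
eef_pos: [0.559, 0.1084, 0.2089]
tool_rot: [0.002, 0.757, 0.653, 0.001]
contact_force: [-6.5, 2.6, -6.3]
gripper_width: 0.117
```

>>> {"method": "step_arm", "body": {
  "series": [255, 0.89, -0.12, 0.13, 0, 255, 1.78, -0.24, 0.25, 0, 255, 2.67, -0.36, 0.28, 0, 255, 3.57, -0.48, 0.22, 0, 255, 4.45, -0.6, 0.07, 0]
}}

```text
t: 7.3
eef_pos: [0.6038, 0.1025, 0.2105]
tool_rot: [0.002, 0.757, 0.653, 0.0]
contact_force: [-5.9, -3.4, 12.3]
gripper_width: 0.118
```

>>> {"method": "step_arm", "body": {
  "series": [255, 0.85, -0.13, -0.31, 0, 255, 1.68, -0.24, -0.64, 0, 255, 2.49, -0.35, -1.04, 0, 255, 3.24, -0.45, -1.53, 0, 255, 3.95, -0.55, -2.08, 0]
}}

```text
t: 7.8
eef_pos: [0.6437, 0.0971, 0.1906]
tool_rot: [0.002, 0.757, 0.653, 0.0]
contact_force: [-5.6, -0.8, 6.9]
gripper_width: 0.119
```

```bash
python3 snap.py scene s5 180 430 20 270 2.4
```

```text
7.85 [0.6446312  0.09693869 0.18978861] [-0.52578859  1.02046971  4.51197866] [ 0.19501517  0.57086267 -0.55780032  1.57527031  0.33163963  1.08854567
 -0.59334738] 0.1158433404459982
```

View pics/s5.png

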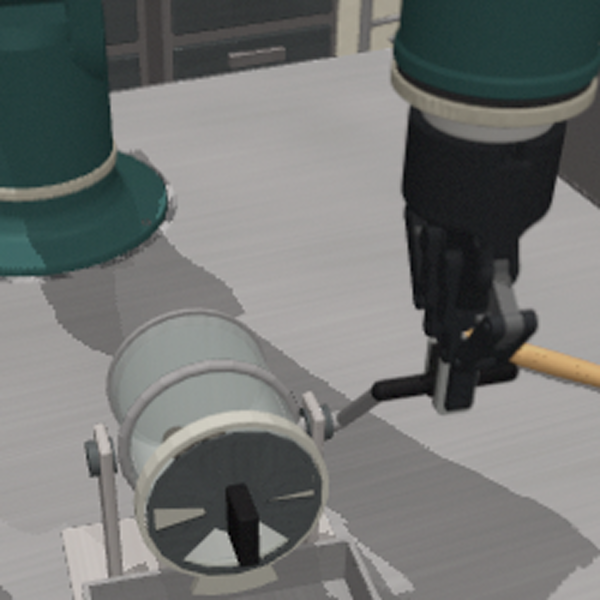

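>>> {"method": "step_arm", "body": {
  "series": [255, 0.6, -0.09, -0.6, 0, 255, 1.18, -0.17, -1.3, 0, 255, 1.69, -0.24, -2.05, 0, 255, 2.1, -0.29, -2.85, 0, 255, 2.4, -0.33, -3.5, 0]
}}

```text
t: 8.35
eef_pos: [0.6683, 0.0939, 0.1561]
tool_rot: [0.001, 0.757, 0.653, -0.0]
contact_force: [-53.8, -2.7, 63.7]
gripper_width: 0.112
```

>>> {"method": "step_arm", "body": {
  "series": [255, 0, 0, 0, 0, 255, 0, 0, 0, 0, 255, 0, 0, 0, 0]
}}

```text
t: 8.65
eef_pos: [0.6677, 0.0942, 0.1565]
tool_rot: [0.0, 0.757, 0.653, -0.001]
contact_force: [-10.3, -0.0, 3.7]
gripper_width: 0.116
```

```bash
python3 snap.py scene s6 180 430 150 400 2.4
```

```text
8.7 [0.66773273 0.094145   0.1565436 ] [-11.04595062  -0.08127462   2.87690138] [ 0.17771208  0.64446667 -0.53630166  1.53487833  0.36066994  1.06410633
 -0.59448676] 0.11687219819981068
```

View pics/s6.png

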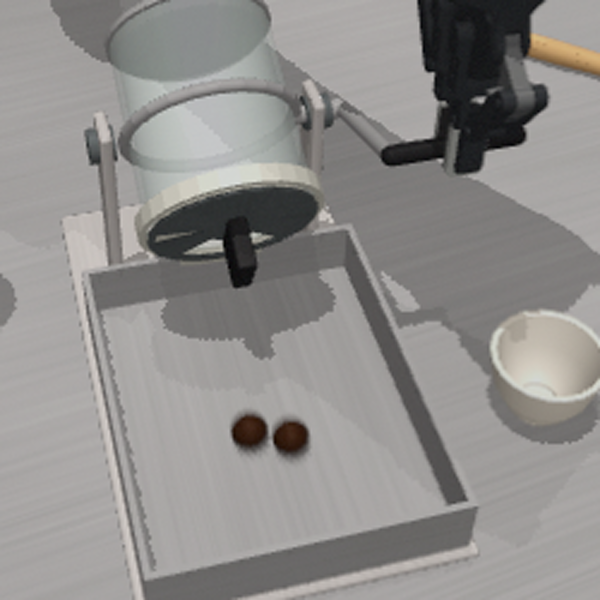

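Both truffles are in the tray (crop 250,430 and 290,437), the jar is empty. Release and retreat.

>>> {"method": "step_arm", "body": {
  "series": [255, -0.1, 0, 0.1, 0, 110, -0.1, 0, 0.1, 0, 110, -0.1, 0, 0.1, 0, 110, -0.1, 0, 1, 0, 110, -0.1, 0, 4, 0]
}}

```text
t: 9.2
eef_pos: [0.6657, 0.0937, 0.1951]
tool_rot: [-0.001, 0.757, 0.653, -0.003]
contact_force: [-0.6, -0.1, 0.9]
gripper_width: 0.569
```

>>> {"method": "step_arm", "body": {
  "series": [110, 0, 0, 4, 0, 110, 0, 1, 8, 0, 110, -2, 4, 11, 0, 110, -4, 8, 11, 0, 110, -4, 8, 11, 0]
}}

```text
t: 9.7
eef_pos: [0.6231, 0.1801, 0.3077]
tool_rot: [-0.001, 0.755, 0.656, -0.001]
contact_force: [0.2, 1.1, -0.3]
gripper_width: 0.571
```

>>> {"method": "step_arm", "body": {
  "series": [110, -1, 3, 0, 0, 110, -1, 3, 0, 0, 110, -1, 3, 0, 0, 110, -1, 3, 0, 0, 110, -1, 3, 0, 0]
}}

```text
t: 10.2
eef_pos: [0.6135, 0.2091, 0.3078]
tool_rot: [-0.001, 0.755, 0.656, -0.001]
contact_force: [-0.2, 0.1, 0.4]
gripper_width: 0.571
```

```bash
python3 snap.py scene s7 180 430 100 400 2; python3 snap.py top t7 150 380 60 290 2.6
```

```text
10.25 [0.61346265 0.20924738 0.30773497] [-0.6060281  -0.44218727  0.00986949] [ 0.05380398  0.4754568  -0.61693161  1.44919323  0.27618267  1.30783321
 -0.72370473] 0.5672305098788127
10.3 [0.61340832 0.20938064 0.30771734] [ 0.04840997  0.37368939 -1.09752958] [ 0.05369714  0.47546537 -0.6170544   1.4492549   0.27619517  1.30776756
 -0.7238084 ] 0.5680542647887349
```

View pics/s7.png

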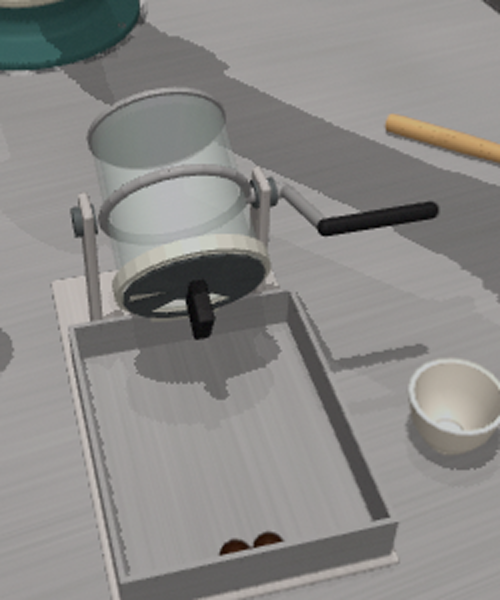

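View pics/t7.png

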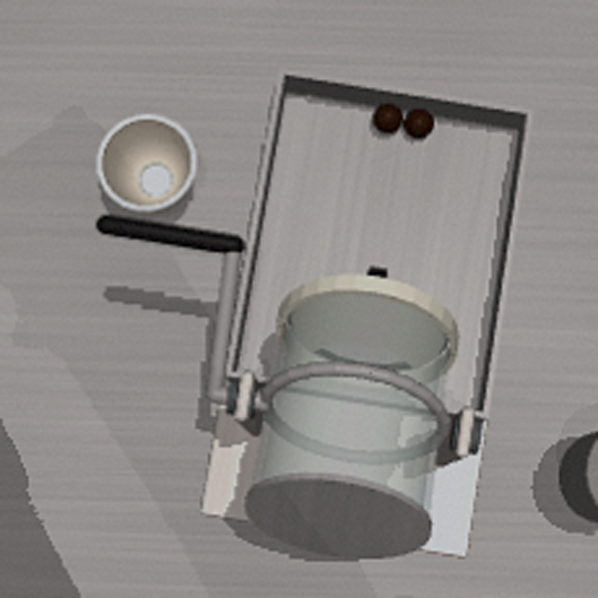

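Both truffles lie in the tray at its far wall (top crop 388,117 and 419,123). The jar is tipped and empty, the dial is still at the opening, and the arm is clear. Handing in.

```bash
python3 -c "
from cell import r
print(r.sign_off())"
```

```text
the job is handed in; nothing more can be done
None
```

The job is done and handed in at about 10.3 s: both truffles are in the catch tray and the dial stands at its largest opening.

- **Dial:** With the jar upright I gripped the dial bar and turned it +1.12 rad. In the pictures the largest opening sat over the pouring lip. The gripper's yaw put the dial within about 0.01 rad of 0, while a rougher reading of the wedge edges gave up to about 0.05 rad off.
- **Jar:** I let go of the dial, gripped the side handle from above and tipped the jar forward to its stop. Both truffles rolled out in one go, with no rocking needed.
- **Last check:** The final pictures show both truffles by the tray's far wall. The jar is empty and left tipped, and the dial has not visibly moved. The gripper is open and about 15 cm above and well clear of the handle.

At the jar's end stop the tool force rose briefly to about 83 N. That is below the 120 N wrist limit, and I took it as finger grip force rather than the arm or gripper body pressing on something, which I could not check directly. All other force readings were about 15 N or less.

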